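Fetch the hemmed-in specimen pot to the balance and put the media bottles back

TASK

The specimen pot with the orange lid stands behind and between three media bottles in the steel tray: first clear all three bottles onto the black mat, and only then set the pot on the middle of the balance's pan, while the bottles wait on the mat. Then put each bottle back upright in the middle of the tile that has the colour of its cap, leaving the pot on the pan. Let nothing tip over, and leave the box of vials where it is.

Things in the scene. Friction and masses are not known exactly. Their poses are not given: they have to be found in the camera images.
- bottle_blue: Loose amber glass media bottle with a blue cap, upright, 200 g or so, round: body 60 mm in diameter up to 66 mm, shoulder tapering to the neck at 80 mm, cap 44 mm in diameter from 85 to 115 mm (top). Origin: centre of its underside, z up along its axis. It starts on the blue tile. Pick it by the cap from above.
- bottle_red: Loose amber glass media bottle with a red cap, upright, 200 g or so, round: body 60 mm in diameter up to 66 mm, shoulder tapering to the neck at 80 mm, cap 44 mm in diameter from 85 to 115 mm (top). Origin: centre of its underside, z up along its axis. It starts on the red tile. Pick it by the cap from above.
- bottle_green: Loose amber glass media bottle with a green cap, upright, 200 g or so, round: body 60 mm in diameter up to 66 mm, shoulder tapering to the neck at 80 mm, cap 44 mm in diameter from 85 to 115 mm (top). Origin: centre of its underside, z up along its axis. It starts on the green tile. Pick it by the cap from above.
- tile_blue: Fixed blue square tile, 70 x 70 mm, 3 mm thick, the own place of the blue-capped bottle. It lies on the 3 mm thick floor of a shallow steel tray (171 x 240 mm, rim 14 mm high). Origin: centre of its underside, its top 3 mm above that. The three tiles stand 72 mm from the pot's starting place, one in front of it (towards the robot) and one to each side; which colour is where varies.
- tile_red: Fixed red square tile, 70 x 70 mm, 3 mm thick, the own place of the red-capped bottle. It lies on the 3 mm thick floor of a shallow steel tray (171 x 240 mm, rim 14 mm high). Origin: centre of its underside, its top 3 mm above that. The three tiles stand 72 mm from the pot's starting place, one in front of it (towards the robot) and one to each side; which colour is where varies.
- tile_green: Fixed green square tile, 70 x 70 mm, 3 mm thick, the own place of the green-capped bottle. It lies on the 3 mm thick floor of a shallow steel tray (171 x 240 mm, rim 14 mm high). Origin: centre of its underside, its top 3 mm above that. The three tiles stand 72 mm from the pot's starting place, one in front of it (towards the robot) and one to each side; which colour is where varies.
- pot: Loose low specimen pot, 80 g or so, white, 44 mm in diameter, with an orange screw lid 48 mm in diameter from 36 to 50 mm (top). Origin: centre of its underside, z up. It starts on the tray's floor, hemmed in by the three taller bottles, which leave no room for a gripper.
- mat: Fixed black rubber bench mat, the side area, 280 mm along its own x, 130 mm along its own y, 4 mm thick, bare at the start; to the left or the right of the tray. Origin: centre of its underside, so its top is 4 mm above it. It holds three bottles in a row along its x.
- balance: Fixed white laboratory balance with a round steel pan 110 mm in diameter, on the other side of the tray from the mat. Origin: on the table directly below the pan's centre; the pan's flat top is 55 mm above it. The white housing, 200 x 170 mm and 40 mm high (display 42 mm), reaches from 130 mm on its -x side (display, facing the robot) to 70 mm on its +x side.
- vialbox: Bystander: loose white box of small vials with coloured caps, 58 x 58 mm, 44 mm high over the caps, in one of the tray's two corners nearest the robot (a 52 mm culture dish, 14 mm high, lies in the other). Origin: centre of its underside. To be left where it is.

How it is judged:
By the outcome, as a careful person would: the job done as asked, in the order asked, and still so for the second after the job is handed in, with the robot touching nothing.
It also fails if it takes over 134 s, if anything falls off the work surface, if the arm or the gripper's body presses on something with over 40 N, if the wrist force passes 120 N, or if a joint passes its speed limit or range.

ROBOT

A 6-joint arm with a two-finger parallel gripper is mounted at the origin on the work surface. World frame = base frame: x ahead of the robot, y to its left, z up, the work surface at z = 0. Lengths are in mm, angles in rad, forces in N, time in s.
With the tool pointing down it reaches from about 300 to 775 mm from the base axis. Payload 14.6 kg.
Tool frame: the origin (TCP) lies on the centre line of the jaws, within the pads' length; the fingertips stand 19 mm ahead of it and the grasp point (between the pads) is the TCP (bot.tip_reach is the distance from the TCP to the fingertips, in mm); z points along the fingers, y is the line along which they close (so a half turn about z gives the same grasp; the last joint's range is limited). The gripper opens to 85 mm and grips with 20 to 120 N. Pads are 22 mm wide; open, the fingers measure 114 mm over their backs; the gripper's body (76 mm by 85 mm) begins 54 mm behind the grasp point. The pads swing forward as they close: fully open they stand 13 mm farther back than shut.
Start: joints at [-1.207, 0.3, 1.521, -0, 1.321, -0.067], TCP at [229.671, -499.741, 250.281] pointing down, gripper open.
Joint ranges: [-3.03, 3.03], [-0.79, 2.21], [0.23, 2.52], [-1.04, 4.18], [0, 3.07], [-2.55, 2.55]. Speed limits (rad/s): [2.22, 2.22, 2.57, 3.14, 3.14, 3.14].

INTERFACE

Orientations are given as a unit quaternion [w, x, y, z].
In Python, from rig import bot gives the robot as it stands. Calls block until the motion is done:
- bot.move_to(position, orientation): joint-space move of the TCP to a pose.
- bot.servo_line(position, attitude=None, speed=150, until_force=None): straight line of the TCP; attitude=None keeps the orientation; speed is the mean speed in mm/s. With until_force (N) it stops when the force on the tool has changed by that much, and returns True; else False.
- bot.move_joints(angles): joint-space move.
- bot.move_gripper(opening, grip_force=None): finger opening in mm; grip_force is the grip in N (None keeps the last); returns when the fingers have stopped.
- bot.dwell(seconds).
- bot.ik(position, orientation): joint angles nearest the present ones, or None.
- bot.read_state(): the state.
- bot.read_camera(name): name is "scene" or "top" or "wrist"; returns a dict with "image" (480x640x3 uint8, blue, green, red), "depth" (480x640 float32, mm along the optical axis (not along the pixel's ray), 0 where there is no reading), "fovy" (degrees; the focal length in pixels is half the picture's height over the tangent of half this angle, whatever the lens; pixels are square), "cx", "cy" (the principal point, pixels), "eye" and "attitude" of the camera in the world; the wrist camera has in their place "mount" (4x4, takes a point from camera to tool coordinates, whose origin is the TCP and whose axes are the flange's). Camera axes: x right, y down, z forward; pixel columns grow to the right and rows downward; lengths in mm; the calibration is good to about 2 mm. The wrist camera is an equidistant fisheye: a pixel r from the principal point sees the ray r / f radians off the axis. A picture is of the moment at which its call begins: read the wrist's pose just before it.
A pose or a line that the arm cannot do raises bot.MotionError and nothing moves.
- bot.finish_job(): hands the job in; it is judged then, once.
The state is a dict: "clock": time; "joint_positions": joint angles; "qvel": joint speeds; "effort": joint torques, N m; "ee_pos": TCP position; "tool_rot": TCP orientation; "ft_force": force on the tool from outside, world axes, zero at the start; "moment": the same for the moment, N m; "grip_width": finger opening in mm; "grip_force": force on a finger pad.
Only numpy, scipy, OpenCV 4.12 (cv2) and the standard library are available. Lean on these libraries where they do the work, as an engineer would, in place of code of your own. Each camera call takes 0.05 s, during which the arm holds its last target. There are 200 camera calls.

## Working session

There is one attempt and no reset: what is moved stays moved. The work goes in short steps, each a Python script; the robot and the scene stay as the last script left them, time stands still between calls to the robot, and variables do not carry over. Pictures are saved under pics/ and viewed, at most 14 in all, crops included, and the job is handed in when it is done.

```bash
ls; mkdir -p pics; python3 - <<'E'
from rig import bot
import cv2,numpy as np
for n in("top","scene"):
    c=bot.read_camera(n); cv2.imwrite(f"pics/{n}0.png",c["image"]); np.savez(f"{n}0.npz",**c)
    print(n,c["fovy"],c["cx"],c["cy"],c["eye"],c["attitude"])
s=bot.read_state();print(s["clock"],s["tool_rot"],s["grip_width"])
E
```

```text
pics
top 49.54240226958623 321.4588527970641 246.1190329605189 [ 518.68409513  -12.28802015 1042.58464567] [-0.00920469  0.70978154 -0.70426552  0.01164099]
scene 44.10386637856325 326.34720709363506 230.57370279497968 [1266.90137401   67.18020133  988.45174668] [-0.21193882  0.63916554  0.70059898 -0.23603055]
0.1 [-5.36696040e-04  9.76900676e-01  2.13693182e-01 -6.86825387e-05] 85.47579601931132
```

View pics/top0.png

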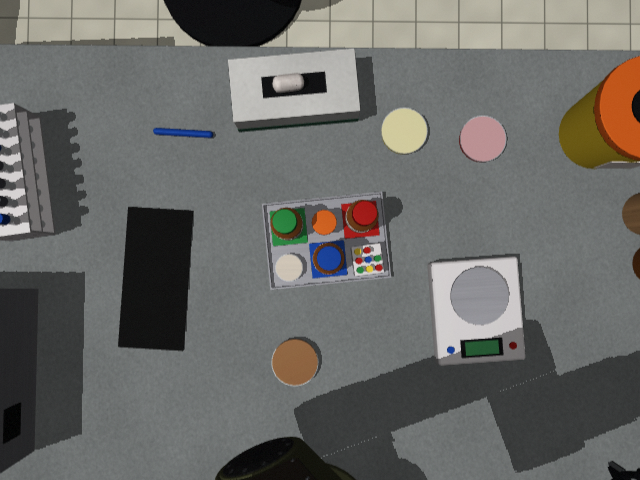

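View pics/scene0.png

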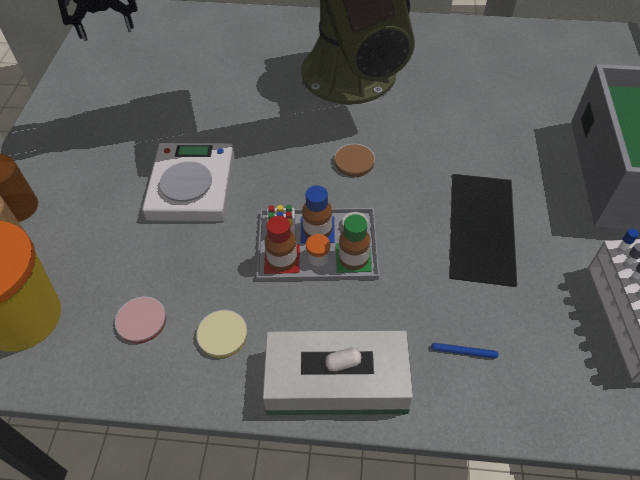

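The top view (up = +x, left = +y) shows the green cap at (285,221), the pot lid at (324,222), the red cap at (364,213) and the blue cap at (328,257). The vial box is at (368,260), the mat centre about (156,279) and the pan at (480,295). The scene view confirms this layout, so I'll measure positions next.

```bash
cat > h.py <<'E'
import cv2,numpy as np
from scipy.spatial.transform import Rotation as R
def Rq(q): return R.from_quat(np.roll(np.asarray(q,float),-1))
def rays(c):
    h,w=c["depth"].shape; f=h/2/np.tan(np.radians(float(c["fovy"]))/2)
    u,v=np.meshgrid(np.arange(w),np.arange(h))
    d=np.stack([(u-c["cx"])/f,(v-c["cy"])/f,np.ones((h,w))],-1)
    return Rq(c["attitude"]).apply(d.reshape(-1,3)).reshape(h,w,3)
def cloud(c): return c["eye"]+rays(c)*c["depth"][...,None]
def atz(c,px,z):   # subpixel list of pixels -> world xy on plane z
    f=240/np.tan(np.radians(float(c["fovy"]))/2); px=np.atleast_2d(px).astype(float)
    d=Rq(c["attitude"]).apply(np.c_[(px[:,0]-c["cx"])/f,(px[:,1]-c["cy"])/f,np.ones(len(px))])
    return (c["eye"]+d*((z-c["eye"][2])/d[:,2])[:,None])[:,:2]
def hue(c,lo,hi,s=120,v=50):
    H=cv2.cvtColor(c["image"],cv2.COLOR_BGR2HSV).astype(int)
    a=(H[...,0]>=lo)&(H[...,0]<=hi) if lo<hi else (H[...,0]>=lo)|(H[...,0]<=hi)
    return a&(H[...,1]>s)&(H[...,2]>v)
HUE=dict(blue=(105,125),red=(174,4),green=(50,80),orange=(6,14))
def blob(m):
    n,l,st,_=cv2.connectedComponentsWithStats(m.astype(np.uint8)); return l==1+np.argmax(st[1:,4])
def box(m,roi):
    u0,v0,u1,v1=roi; k=np.zeros_like(m); k[v0:v1,u0:u1]=m[v0:v1,u0:u1]; return blob(k)
def rect(m): 
    c,_=cv2.findContours(m.astype(np.uint8),0,2); return cv2.minAreaRect(max(c,key=cv2.contourArea))
E
python3 - <<'E'
from h import *
c=dict(np.load("top0.npz")); P=cloud(c); np.set_printoptions(precision=1,suppress=True)
print("table z",np.median(P[300:330,220:260,2]))
for k,(lo,hi) in HUE.items():
    zt=53 if k=="orange" else 121
    m=hue(c,lo,hi); b=box(m&(abs(P[...,2]-zt)<6),(262,185,395,295))
    v,u=np.nonzero(b); print(k,len(u),np.median(P[b][:,2]),atz(c,[u.mean(),v.mean()],zt),"depth mean",P[b][:,:2].mean(0))
    t=box(m&(P[...,2]<14),(262,185,395,295)) if k!="orange" else None
    if t is not None:
        r=rect(t); print("  tile",r, atz(c,cv2.boxPoints(r),6).round(1).tolist(), atz(c,[r[0]],6))
g=c["image"].max(2)<30
r=rect(box(g,(100,190,210,365))); bp=atz(c,cv2.boxPoints(r),4);print("mat",r,bp.mean(0),bp.tolist())
m=box(abs(P[...,2]-55)<5,(425,250,530,370));v,u=np.nonzero(m)
pts=P[m];print("pan",len(u),np.median(pts[:,2]),atz(c,[u.mean(),v.mean()],55),atz(c,[480,295],55),rect(m))
m=box((abs(P[...,2]-40)<5),(425,250,530,370));r=rect(m|box(P[...,2]>32,(425,250,530,370)));print("bal",r,atz(c,cv2.boxPoints(r),40).tolist())
i=cv2.resize(c["image"][185:295,255:405],None,fx=5,fy=5,interpolation=cv2.INTER_CUBIC);cv2.imwrite("pics/crop0.png",i)
E
```

```text
table z 0.4966062468454311
blue 457 121.54689170758161 [[524.9 -28.2]] depth mean [524.9 -28.2]
  tile ((327.7176208496094, 258.7705993652344), (34.60841369628906, 35.02001190185547), 84.0938491821289) [[554.6, 10.1], [562.3, -59.3], [493.8, -66.9], [486.1, 2.4]] [[524.1 -28.4]]
red 464 121.39321355263013 [[605.5 -91.1]] depth mean [605.4 -91.1]
  tile ((359.9218444824219, 219.4369659423828), (34.80082702636719, 34.765316009521484), 83.8844985961914) [[633.8, -53.7], [641.8, -122.8], [572.6, -130.5], [564.7, -61.6]] [[603.2 -92.2]]
green 457 121.41224709975245 [[590.1  51.1]] depth mean [590.  51.]
  tile ((288.267333984375, 226.6732635498047), (33.83126449584961, 34.62729263305664), 84.2894058227539) [[617.5, 88.8], [624.9, 20.1], [557.7, 12.8], [550.3, 81.4]] [[587.6  50.8]]
orange 477 53.405867961848344 [[593.7 -19.9]] depth mean [593.7 -19.9]
mat ((155.48477172851562, 278.21319580078125), (65.11980438232422, 140.2854461669922), 4.085616588592529) [483.3 314.3] [[348.2118315722403, 386.31355985506104], [626.6880588221328, 371.71556054014223], [618.4392625120208, 241.80436292603932], [339.9782687752121, 257.4370633775632]]
pan 2622 55.54968371975508 [[ 455.6 -315.3]] [[ 457.4 -317. ]] ((479.0, 295.5), (58.0, 57.0), 0.0)
bal ((477.2384948730469, 310.8427429199219), (103.91065216064453, 88.7896957397461), 85.79464721679688) [[518.7148039744806, -223.52138054296108], [532.6003092749168, -394.53313389038385], [333.867428867061, -408.5017611131844], [320.2549892592413, -238.46600269000737]]
```

View pics/crop0.png

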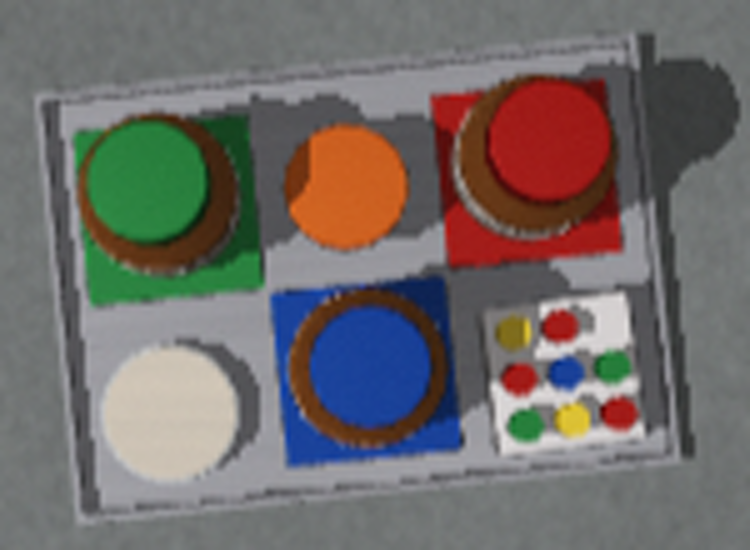

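The enlarged crop shows each bottle roughly centred on its tile. The tray is yawed about 6.3°, and the three tiles agree on a layout centre of (595.5,-20.6). I'll hover over it and cross-check with the wrist camera.

```bash
cat >> h.py <<'E'
def down(deg): a=np.radians(deg)/2; return [0,float(np.cos(a)),float(np.sin(a)),0]
def wrist(bot):
    s=bot.read_state(); c=bot.read_camera("wrist"); c["T"]=(s["ee_pos"],s["tool_rot"]); return c
def wray(c,px):
    f=240/np.tan(np.radians(float(c["fovy"]))/2); d=np.atleast_2d(px).astype(float)-[c["cx"],c["cy"]]
    r=np.linalg.norm(d,axis=1); t=r/f; s=np.where(r>0,np.sin(t)/np.maximum(r,1e-9),0)
    M=np.array(c["mount"]); W=Rq(c["T"][1])
    return W.apply(M[:3,3])+np.array(c["T"][0]), W.apply((M[:3,:3]@np.c_[d*s[:,None],np.cos(t)].T).T)
def watz(c,px,z):
    o,d=wray(c,px); return (o+d*((z-o[2])/d[:,2])[:,None])[:,:2]
E
python3 - <<'E'
from h import *; from rig import bot
np.set_printoptions(precision=1,suppress=True)
print(bot.read_state()["joint_positions"],bot.ik([560,-22,330],down(6.3)))
bot.move_to([560,-22,330],down(6.3))
c=wrist(bot); cv2.imwrite("pics/w1.png",c["image"]); np.savez("w1.npz",**{k:v for k,v in c.items() if k!="T"},p=c["T"][0],q=c["T"][1])
print(c["fovy"],c["cx"],c["cy"],c["mount"],c["T"],bot.read_state()["clock"])
E
```

```text
[-1.2  0.3  1.5  0.   1.3 -0.1] [-0.1  0.3  1.4 -0.   1.5  1.4]
65.70646984690485 322.76426210045054 241.73042112979795 [[   0.    -0.9   -0.3   82.9]
 [   1.     0.     0.     0.5]
 [  -0.    -0.3    0.9 -123.1]
 [   0.     0.     0.     1. ]] (array([559.9, -22.7, 329.9]), array([ 0. ,  1. ,  0.1, -0. ])) 2.2583
```

View pics/w1.png

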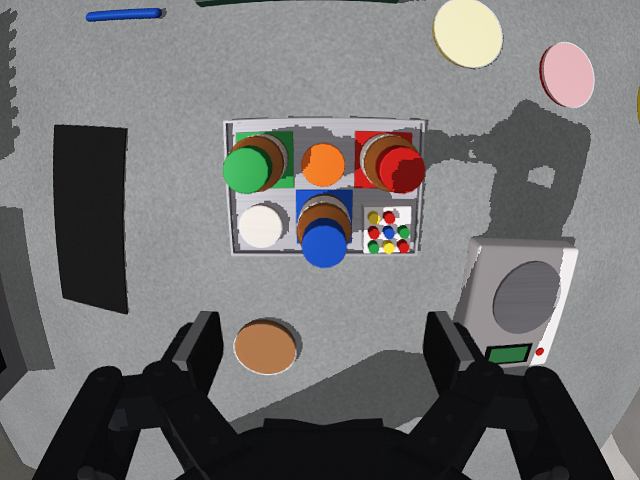

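The wrist view shows the green cap top at (247,170), red at (401,170), blue at (324,247) and the pot lid at (323,165), with the pan at (526,298). I'll compare these with the top-camera positions.

```bash
python3 - <<'E'
from h import *
np.set_printoptions(precision=1,suppress=True)
d=dict(np.load("w1.npz"));d["T"]=(d.pop("p"),d.pop("q"));c=d
for n,p,z in [("green",(247,170),121),("red",(401,170),121),("blue",(324,247),121),("lid",(323,165),53),("pan",(526,298),55)]: print(n,watz(c,p,z))
for k,(lo,hi) in HUE.items():
    m=box(hue(c,lo,hi),(220,110,435,275)); z=53 if k=="orange" else 121
    co,_=cv2.findContours(m.astype(np.uint8),0,1); co=max(co,key=len)[:,0]
    W=watz(c,co,z); print(k,len(co),cv2.minEnclosingCircle(W.astype(np.float32)))
print("tile corners z6: greenTL,redTR,blueTL,blueTR",watz(c,[(236,133),(412,131),(296,190),(353,190)],6).tolist())
p0=np.array([595.5,-20.6]);a=np.radians(6.3);ex=np.array([np.cos(a),np.sin(a)]);ey=np.array([-ex[1],ex[0]])
for n,t,s in [("gTL",72*ey+35*ex+35*ey,0),("rTR",-72*ey+35*ex-35*ey,0),("bTL",-37*ex+35*ey,0),("bTR",-37*ex-35*ey,0)]: print(n,p0+t)
E
```

```text
green [[591.2  49.3]]
red [[606.6 -89.7]]
blue [[525.3 -28.3]]
lid [[594.2 -19.8]]
pan [[ 458.5 -310.2]]
blue 134 ((529.2183837890625, -28.00213050842285), 24.948993682861328)
red 139 ((607.697021484375, -88.93571472167969), 23.57351303100586)
green 143 ((591.7447509765625, 49.26851272583008), 23.408164978027344)
orange 122 ((594.6065063476562, -19.358640670776367), 23.78875732421875)
tile corners z6: greenTL,redTR,blueTL,blueTR [[617.8811068819896, 88.37506493316735], [643.7259480648798, -122.53917342394061], [554.37269507615, 8.93319482028405], [562.0317794218181, -60.33457437751328]]
gTL [618.5  89.6]
rTR [ 642.  -123.1]
bTL [554.9  10.1]
bTR [562.6 -59.4]
```

```bash
cat >> h.py <<'E'
Q=down(6.3); UP=236
A0=np.radians(6.3); EX=np.array([np.cos(A0),np.sin(A0)]); EY=np.array([-EX[1],EX[0]])
CAP=dict(green=np.array([590.5,50.2]),red=np.array([606,-90.5]),blue=np.array([525,-28.2]),pot=np.array([594,-19.8]))
TILE=dict(green=np.array([595.3,-20.6])+72*EY,red=np.array([595.3,-20.6])-72*EY,blue=np.array([595.3,-20.6])-72*EX)
PAN=np.array([456.5,-314.])
MX=np.array([np.cos(np.radians(-3.2)),np.sin(np.radians(-3.2))]); MC=np.array([483.3,314.3])
MAT=dict(green=MC+88*MX,red=MC,blue=MC-88*MX)
def carry(bot,a,za,b,zb,up=UP):
    """grasp at a (TCP z za), put at b (TCP z zb)"""
    P=lambda p,z:[float(p[0]),float(p[1]),float(z)]
    L=lambda p,z,v: bot.servo_line(P(p,z),Q,speed=v)
    L(a,up,350) ; L(a,za,150); bot.move_gripper(30,40); s=bot.read_state()
    print("grip",round(s["grip_width"],1),round(s["grip_force"],1),np.round(s["ee_pos"],1))
    L(a,up,200); L(b,up,280); L(b,zb+12,180); L(b,zb,40); s=bot.read_state()
    print("down",round(s["grip_width"],1),np.round(s["ft_force"],1),np.round(s["ee_pos"],1))
    bot.move_gripper(72); L(b,up,200); print("t",round(bot.read_state()["clock"],1))
E
python3 - <<'E'
from h import *; from rig import bot
carry(bot,CAP["green"],109,MAT["green"],108)
c=bot.read_camera("scene");cv2.imwrite("pics/s2.png",c["image"])
E
```

```text
grip 42.9 40.2 [590.8  50.3 109.6]
down 43.2 [ 0.7 -0.6 -2.2] [571.1 309.4 107.9]
t 8.5
```

View pics/s2.png

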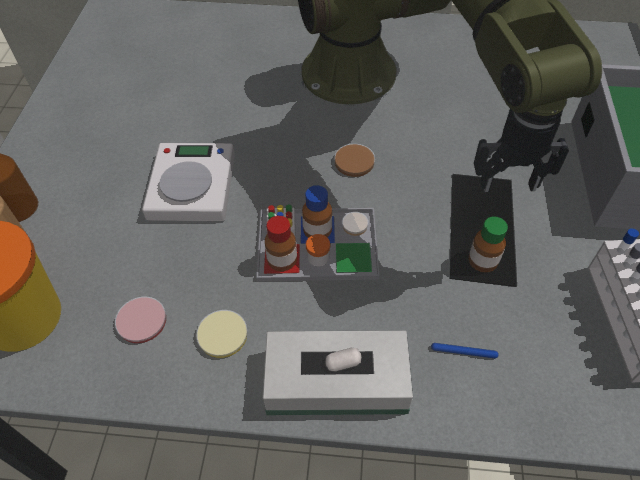

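The scene view shows the green bottle standing upright on the mat at (488,245), with the others untouched. Blue and red go next.

```bash
python3 - <<'E'
from h import *; from rig import bot
carry(bot,CAP["blue"],109,MAT["blue"],108)
carry(bot,CAP["red"],109,MAT["red"],108)
bot.servo_line([560,-22,330],Q,speed=350)
c=wrist(bot);cv2.imwrite("pics/w3.png",c["image"])
t=bot.read_camera("top");cv2.imwrite("pics/t3.png",t["image"]);np.savez("t3.npz",**t)
P=cloud(t)
for k,(lo,hi) in HUE.items():
    z,roi=(53,(262,185,395,295)) if k=="orange" else (119,(100,190,215,365))
    m=box(hue(t,lo,hi)&(abs(P[...,2]-z)<6),roi) ; v,u=np.nonzero(m); print(k,len(u),atz(t,[u.mean(),v.mean()],z),MAT.get(k))
    mw=box(hue(c,lo,hi),(220,110,435,275))
    if k=="orange": v,u=np.nonzero(mw); print("wrist lid",watz(c,[u.mean(),v.mean()],53))
    else: r=rect(mw); print("wrist tile",watz(c,cv2.boxPoints(r),6).mean(0)); r=rect(box(hue(t,lo,hi)&(P[...,2]<14),(262,185,395,295)));print("top tile",r[1],atz(t,[r[0]],6),TILE[k])
E
```

```text
grip 42.7 40.3 [525.4 -28.2 109.9]
down 43.0 [ 0.3 -0.4 -2.4] [395.5 319.2 108. ]
t 15.7
grip 43.1 40.6 [606.4 -90.6 110. ]
down 42.9 [ 0.4 -0.1 -0.9] [483.3 314.3 108. ]
t 23.4
blue 482 [[395.20587406 318.74802806]] [395.43721275 319.21229244]
wrist tile [525.12231556 -28.06611498]
top tile (22.0, 36.0) [[509.7541675  -29.07673248]] [523.73481121 -28.5008704 ]
red 485 [[483.18510677 312.67890257]] [483.3 314.3]
wrist tile [603.96970436 -91.92062772]Traceback (most recent call last):
  File "<stdin>", line 13, in <module>
  File "h.py", line 22, in box
    u0,v0,u1,v1=roi; k=np.zeros_like(m); k[v0:v1,u0:u1]=m[v0:v1,u0:u1]; return blob(k)
                                                                               ~~~~^^^
  File "h.py", line 20, in blob
    n,l,st,_=cv2.connectedComponentsWithStats(m.astype(np.uint8)); return l==1+np.argmax(st[1:,4])
                                                                               ~~~~~~~~~^^^^^^^^^^
    return _wrapfunc(a, 'argmax', axis=axis, out=out, **kwds)
    return bound(*args, **kwds)
ValueError: attempt to get argmax of an empty sequence
```

View pics/w3.png

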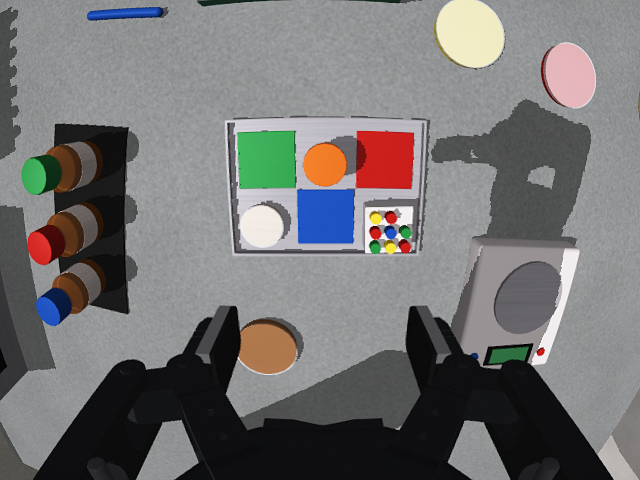

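The wrist view shows all three bottles upright on the mat (left edge), with the tiles bare and the pot free at (325,164). Now the pot goes to the pan.

```bash
python3 - <<'E'
from h import *; from rig import bot
carry(bot,CAP["pot"],46,PAN,98.5,up=190)
bot.servo_line([456,-100,260],Q,speed=350)
t=bot.read_camera("top");np.savez("t4.npz",**t);P=cloud(t)
m=box(hue(t,*HUE["orange"])&(abs(P[...,2]-105)<8),(425,250,530,370)); v,u=np.nonzero(m)
print("lid on pan",len(u),atz(t,[u.mean(),v.mean()],105),"px",u.mean(),v.mean())
cv2.imwrite("pics/t4.png",cv2.resize(t["image"][245:370,420:560],None,fx=4,fy=4,interpolation=cv2.INTER_CUBIC))
for k in("red","green","blue"):
    m=box(hue(t,*HUE[k])&(abs(P[...,2]-119)<8),(100,190,215,365)); v,u=np.nonzero(m); print(k,len(u),atz(t,[u.mean(),v.mean()],119),MAT[k])
E
```

```text
grip 46.5 40.4 [594.4 -19.8  47.1]
down 46.7 [-0.4 -0.3  4.8] [ 456.8 -314.2   99.1]
t 30.9
lid on pan 559 [[ 456.54438694 -313.76128722]] px 486.78533094812167 297.2772808586762
red 471 [[483.28253714 313.13384727]] [483.3 314.3]
green 459 [[570.85516787 310.02450901]] [571.16278725 309.38770756]
blue 481 [[395.22435543 318.74616355]] [395.43721275 319.21229244]
```

View pics/t4.png

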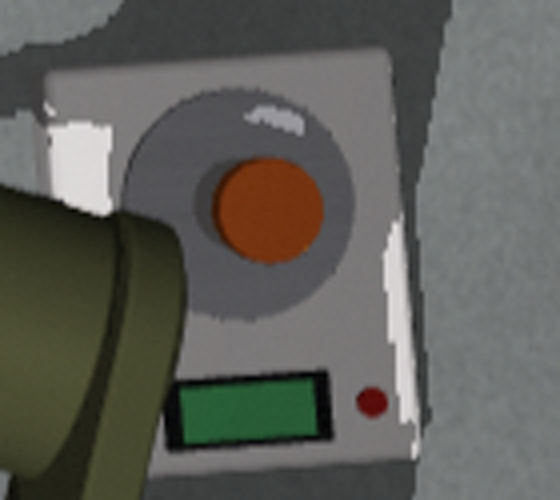

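The crop shows the pan spanning x 124–354 and y 88–320, centre (239,204). The lid is at (270,210), which is on centre within about 3 mm once its height parallax is removed. Next I'll return the bottles.

```bash
python3 - <<'E'
from h import *; from rig import bot
for k in("red","green","blue"): carry(bot,MAT[k],108,TILE[k]+[.5,.1],110.2)
bot.servo_line([380,-20,300],Q,speed=350); bot.move_joints([-1.207,.3,1.521,0,1.321,-.067])
t=bot.read_camera("top");P=cloud(t);np.savez("t5.npz",**t)
for k in("red","green","blue"):
    m=box(hue(t,*HUE[k])&(abs(P[...,2]-121)<6),(262,185,395,295)); v,u=np.nonzero(m); print(k,len(u),atz(t,[u.mean(),v.mean()],121),TILE[k])
cv2.imwrite("pics/t5.png",t["image"]); cv2.imwrite("pics/s5.png",bot.read_camera("scene")["image"]); print(bot.read_state()["clock"])
E
```

```text
grip 42.9 40.6 [483.6 314.5 109. ]
down 43.3 [ 0.9 -2.5  3.9] [604.1 -92.5 110.8]
t 39.3
grip 43.2 40.2 [571.5 309.7 109. ]
down 42.5 [-0.5  3.4  4.5] [588.2  51.5 110.7]
t 46.2
grip 43.1 40.4 [395.8 319.5 108.8]
down 43.1 [0.9 3.6 4.7] [524.6 -28.2 110.6]
t 53.4
red 469 [[602.82383213 -92.29165017]] [603.2008704  -92.16518879]
green 457 [[587.1749504   51.25815243]] [587.3991296   50.96518879]
blue 459 [[524.02125749 -29.23919248]] [523.73481121 -28.5008704 ]
55.9083
```

View pics/t5.png

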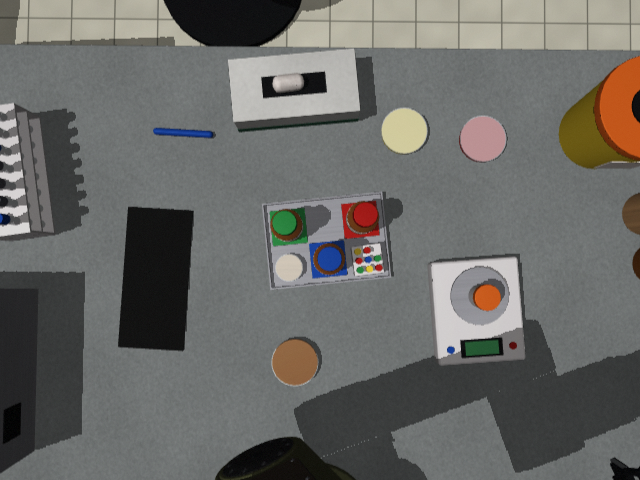

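View pics/s5.png

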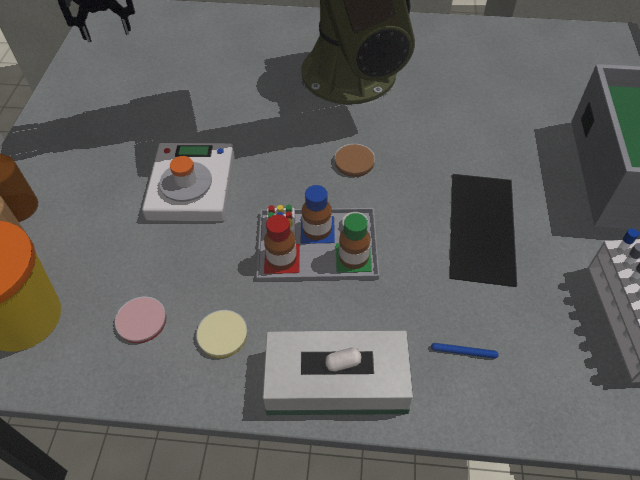

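Both views show the bottles upright on their own tiles and the pot upright on the pan. The lid is at scene (182,166) with the pan centre near (186,182). I'll check the pot's centring quantitatively before handing in.

```bash
python3 - <<'E'
from h import *; from rig import bot
np.set_printoptions(precision=1,suppress=True)
s0=dict(np.load("scene0.npz"));t0=dict(np.load("top0.npz"));s=bot.read_camera("scene");t=bot.read_camera("top")
for n,c0,c,roi in(("top",t0,t,(425,250,530,370)),("scene",s0,s,(140,140,240,225))):
    P=cloud(c0); z=P[...,2]; pan=box(abs(z-55)<4,roi); co,_=cv2.findContours(pan.astype(np.uint8),0,1)
    W=atz(c0,max(co,key=len)[:,0],55).astype(np.float32); print(n,"pan",cv2.minEnclosingCircle(W),cv2.fitEllipse(W))
    m=box(hue(c,*HUE["orange"])&(abs(cloud(c)[...,2]-105)<4),roi);v,u=np.nonzero(m); print("   lid",atz(c,[u.mean(),v.mean()],105),m.sum())
E
```

```text
top pan ((455.4718322753906, -315.2138366699219), 55.34677505493164) ((455.6501770019531, -315.3545837402344), (107.35261535644531, 108.9030532836914), 174.24745178222656)
   lid [[ 456.4 -314.2]] 541
scene pan ((460.94134521484375, -310.6644287109375), 55.95435333251953) ((461.34661865234375, -310.822509765625), (105.81332397460938, 106.09576416015625), 90.52420043945312)
   lid [[ 461.3 -311.7]] 238
```

The pot is centred within about 1.5 mm in both cameras, so I'm handing in.

```bash
python3 -c "
from rig import bot
print(bot.finish_job())"
```

```text
the job is handed in; nothing more can be done
None
```

The job is handed in: the pot stands within about 1.5 mm of the pan's centre, each bottle is upright within about 1 mm of the middle of its own tile, the vial box was left alone, and the robot's clock read about 56 s of the 134 s allowed.

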